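Find the stamped crate and push it over the dispatch line

TASK

Without gripping or lifting anything, push the two small wooden crates over backwards, away from you, so that each lies on its far side with its underside facing you. Once both are down, push the one with the green stamp underneath, lying as it is, all the way past the yellow line with its underside still facing you, and leave the other one lying where it tipped. Leave the tin, the mug and the tape measure alone.

Things in the scene. Friction and masses are not known exactly. Their poses are not given: they have to be found in the camera images.
- crate_a: open slatted softwood crate, empty, 50 mm deep (x), 130 wide (y), 80 tall (z), 6 mm boards, about 0.3 kg; this one has the stamp, a green 34 mm disc with a white tick, on its underside. Alike until the underside is seen. Starts upright. Origin: underside centre; z out of the mouth, x to its far side (away from the robot). Lying on its far side: 50 mm tall, x down, z away from the robot
- crate_b: open slatted softwood crate, empty, 50 mm deep (x), 130 wide (y), 80 tall (z), 6 mm boards, about 0.3 kg; this one's underside is bare plywood. Alike until the underside is seen. Starts upright. Origin: underside centre; z out of the mouth, x to its far side (away from the robot). Lying on its far side: 50 mm tall, x down, z away from the robot
- crate_a_left (a point): middle of the left (+y) edge of the underside of crate_a, 65 mm from the centre
- crate_a_right (a point): middle of the right (-y) edge of the underside of crate_a, 65 mm from the centre
- crate_a_heel (a point): middle of the far (+x) bottom edge of crate_a, the edge it tips over. It bears a black rubber strip that grips the bench. A push high on the near side (about 66 mm up), best rising as that side rises, tips the crate; past about 35 degrees it falls on by itself. This edge stays on the bench all through
- crate_b_left (a point): middle of the left (+y) edge of the underside of crate_b, 65 mm from the centre
- crate_b_right (a point): middle of the right (-y) edge of the underside of crate_b, 65 mm from the centre
- crate_b_heel (a point): middle of the far (+x) bottom edge of crate_b, the edge it tips over. It bears a black rubber strip that grips the bench. A push high on the near side (about 66 mm up), best rising as that side rises, tips the crate; past about 35 degrees it falls on by itself. This edge stays on the bench all through
- line: dispatch line: flat yellow stripe on the bench beyond the crates, 16 mm wide, 540 mm long, running left to right (its y); the rims behind it begin about 120 mm beyond. Origin: its middle; x points across it, away from the robot. Things slide over it freely
- grease_tin: yellow round tin, 68 mm across, 72 mm tall, to the right of the crates; bystander. Origin: underside centre
- mug: green mug, 82 x 114 x 94 mm, to the left of the crates; bystander. Origin: underside centre
- tape_measure: yellow tape measure, 37 x 85 x 66 mm, to the right of the crates; bystander. Origin: underside centre

How it is judged (in metres and radians):
On the way, in this order (a step that is already met when the one before it is completed fails the run):
1. both crates lie on their far sides, undersides to the robot (angle between each of crate_a, crate_b's own x axis and vertical above 2.85 rad and angle between the z axis of each of crate_a, crate_b and the x axis of line, either way round below 0.5 rad and z of line in the frame of crate_a above 0 m and z of line in the frame of crate_b above 0 m), for 0.2 s.
2. the stamped crate, still lying so, is wholly past the line (angle between crate_a's own x axis and vertical above 2.85 rad and angle between the z axis of crate_a and the x axis of line, either way round below 0.5 rad and z of line in the frame of crate_a below 0 m and x of each of crate_a_left, crate_a_right in the frame of line above 0.005 m), for 0.2 s.
At the end, for the whole second after the job is handed in: Both crates lie on their far sides (within about 0.29 rad, underside to the robot within 0.5 rad of square) and at rest; both underside edges of the stamped crate are at least 5 mm beyond the middle of the line, those of the other at least 10 mm short of it (all of step 2 and angle between crate_b's own x axis and vertical above 2.85 rad and angle between the z axis of crate_b and the x axis of line, either way round below 0.5 rad and z of line in the frame of crate_b above 0 m and x of each of crate_b_left, crate_b_right in the frame of line below -0.01 m and linear speed of each of crate_a, crate_b below 0.02 m/s); the robot touches nothing.
It fails at once if a crate is lifted: its far bottom edge leaves the bench by more than 25 mm (height (world z) of any of crate_a_heel, crate_b_heel above 0.025 m).
It fails at once if the unstamped crate is pushed past the line (x of each of crate_b_left, crate_b_right in the frame of line above 0 m).
It fails at once if the grease tin is moved more than 20 mm (distance of grease_tin from where it was at the start of the episode above 0.02 m).
It fails at once if the mug is moved more than 20 mm (distance of mug from where it was at the start of the episode above 0.02 m).
It fails at once if the tape measure is moved more than 20 mm (distance of tape_measure from where it was at the start of the episode above 0.02 m).
It also fails if it takes over 72 s, if anything falls off the work surface, if the arm or the gripper's body presses on something with over 40 N, if the wrist force passes 120 N, or if a joint passes its speed limit or range.

ROBOT

A 6-joint arm with a two-finger parallel gripper is mounted at the origin on a cart in front of the work surface, level with it; the furniture and walls round the work are solid. World frame = base frame: x ahead of the robot, y to its left, z up, the work surface at z = 0. Lengths are in mm, angles in rad, forces in N, time in s.
With the tool pointing down it reaches from about 350 to 875 mm from the base axis. Payload 4.2 kg.
Tool frame: the origin (TCP) lies between the finger pads; the fingertips stand 19 mm ahead of it and the grasp point (between the pads) is the TCP; z points along the fingers, y is the line along which they close (so a half turn about z gives the same grasp; the last joint's range is limited). The gripper opens to 85 mm and grips with 20 to 120 N. Pads are 22 mm wide; open, the fingers measure 114 mm over their backs; the gripper's body (76 mm by 85 mm) begins 54 mm behind the grasp point. The pads swing forward as they close: fully open they stand 13 mm farther back than shut.
Start: joints at [1.609, 0.385, 0.008, 0, -1.194, -0.259], TCP at [136.85, 609.812, 221.512] pointing down, gripper open.
Joint ranges: [-3.14, 3.14], [-1.21, 2.06], [-1.07, 1.41], [-3.16, 2.05], [-2.99, -0.16], [-3.1, 3.1]. Speed limits (rad/s): [2.79, 2.79, 3.14, 3.14, 3.14, 3.14].

INTERFACE

Orientations are given as a unit quaternion [x, y, z, w].
In Python, from bench import ctrl gives the robot as it stands. The module is installed in compiled form; this text tells all that it offers.
- The arm moves only by the tool play_rows, never from a script. Its argument "targets" is a list of rows, each a list of 7 numbers: the shift along the world's x, y, z normalised to -1 to 1, where 1 is 0.2 m, then the turn, a rotation vector about the world's x, y, z normalised to -1 to 1, where 1 is 90 degrees, then the finger opening in mm, from 0 to 85.4. In form: [[x, y, z, ax, ay, az, gripper], ...]. A call has 1 to 8 rows; each row shifts and turns the commanded pose from where the row before left it; what a row does not reach is not made up. A row lasts 1/12 s, in which the tool goes at most 41.7 mm and 7.16 degrees, less where a joint would pass 70% of its speed; a pose out of reach is approached as far as the arm can. A call with a number of a shift or a turn outside -1 to 1 is refused whole. A call with a gripper value outside its range is refused whole. The fingers move at their own pace and stop on an object; "grip_force" is the grip in N (left out, the last holds). Time passes only in rows, so rows that do not move let the fingers close. It gives the time, the measured TCP pose, the force, the opening and the grip force at its end, in the units of the state.
- ctrl.get_obs(): the state, without advancing time (a new reading comes with each control period).
- ctrl.capture(name): name is "scene" or "top"; returns the picture (400x640x3 uint8, red, green, blue); there is no depth.
- ctrl.get_calibration(name): a dict with "fx", "fy", "cx", "cy" (pixels), "k1" (the pictures are not rectified: a ray, as slopes to the right and down, at radius r is drawn at 1 + k1 r^2 times it, then the intrinsics apply), "rvec" (rotation vector, rad) and "tvec" (3), from world to camera coordinates, as OpenCV has them. Camera axes: x right, y down, z forward; pixel columns grow to the right and rows downward; lengths in mm; the calibration is good to about 2 mm. A picture is of the moment at which its call begins. get_calibration takes no time and is no camera call.
- ctrl.sign_off(): hands the job in; it is judged then, once.
The state is a dict: "time": time; "qpos": joint angles; "qvel": joint speeds; "effort": joint torques, N m; "eef_pos": TCP position; "ee_rot": TCP orientation; "wrist_force": force on the tool from outside, world axes, zero at the start; "torque": the same for the moment, N m; "finger_gap": opening from 0.0 (shut) to 1.0 (fully open); "gripper_force": force on a finger pad.
Only numpy, scipy, OpenCV 4.12 (cv2) and the standard library are available. Lean on these libraries where they do the work, as an engineer would, in place of code of your own. Each camera call takes 0.05 s, during which the arm holds its last target. There are 200 camera calls.

## Working session

There is one attempt and no reset: what is moved stays moved. The work goes in short steps, Python scripts to look and compute and a tool call to move; the robot and the scene stay as the last step left them, time stands still between calls to the robot, and variables do not carry over. Pictures are saved under pics/ and viewed, at most 10 in all, crops included, and the job is handed in when it is done.

Besides the shell and the picture viewer there is one more tool, called after "Call:" as a command line: name --pt "numbers of a row" for each row, then --argument value for the rest. play_rows: Moves the arm, as the interface text tells. Its arguments: {"type":"object","properties":{"targets":{"type":"array","items":{"type":"array","items":{"type":"number"}}},"grip_force":{"type":"number"}},"required":["targets"]}

```bash
mkdir -p pics
cat > h.py <<'E'
import numpy as np, cv2
from bench import ctrl
def cal(n):
    c=ctrl.get_calibration(n);R=cv2.Rodrigues(np.array(c["rvec"],float))[0];return c,R,np.array(c["tvec"],float).ravel()
def px2w(n,pts,z=0):
    c,R,t=cal(n);o=[]
    for u,v in pts:
        d=np.array([(u-c["cx"])/c["fx"],(v-c["cy"])/c["fy"]]);s=d.copy()
        for _ in range(20): s=d/(1+c["k1"]*(s@s))
        r=R.T@np.array([s[0],s[1],1]);C=-R.T@t
        o.append(C+r*(z-C[2])/r[2])
    return np.round(o,1)
def w2px(n,P):
    c,R,t=cal(n);q=np.atleast_2d(P)@R.T+t;s=q[:,:2]/q[:,2:];s=s*(1+c["k1"]*(s**2).sum(1,keepdims=True))
    return np.round(s*[c["fx"],c["fy"]]+[c["cx"],c["cy"]],1)
def snap(n,f):
    im=ctrl.capture(n);cv2.imwrite("pics/"+f+".png",cv2.cvtColor(im,cv2.COLOR_RGB2BGR));return im
E
python3 -c "
from h import *
snap('top','t0');snap('scene','s0')
for n in('top','scene'):
  c,R,t=cal(n);print(n,-R.T@t,c['fx'])
o=ctrl.get_obs();print(o)"
```

```text
top [ 424.16017159  192.20718557 1569.37240896] 511.3426882770135
scene [ 121.88890332 1015.20279782  676.37766135] 411.40326711699
{'time': 0.1, 'qpos': array([ 1.60861931e+00,  3.85481613e-01,  6.75569176e-03, -4.19113441e-04,
       -1.19400085e+00, -2.58602958e-01]), 'qvel': array([-0.00108402, -0.00190328,  0.00229745, -0.00029112,  0.00030405,
       -0.00193801]), 'effort': array([-7.78575995e-04, -3.93323278e+01,  1.88927329e+01,  4.19786990e+00,
       -2.59058936e-03,  8.59814662e-06]), 'eef_pos': array([136.73777495, 609.30324684, 220.52950924]), 'ee_rot': array([ 9.93904210e-01, -1.10242693e-01, -5.01105171e-05,  9.83405138e-04]), 'wrist_force': array([ 0.20142784,  1.06194074, -0.49651549]), 'torque': array([-0.00511847,  0.01279211, -0.02746274]), 'gripper_force': 0.0, 'finger_gap': 1.0008989378974373}
```

View pics/t0.png

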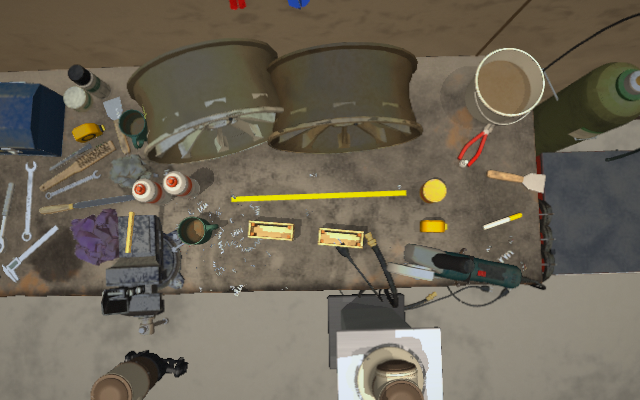

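View pics/s0.png

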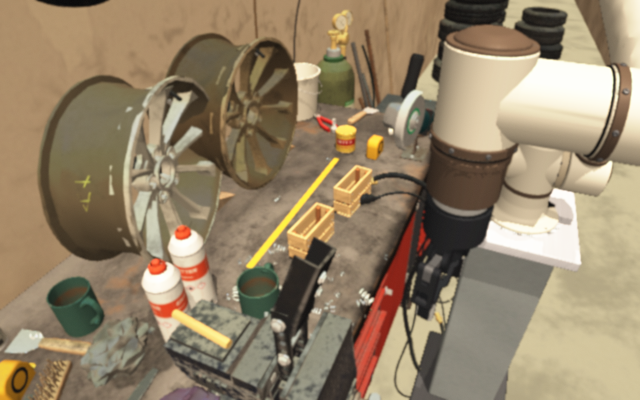

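The top view shows the crates at about (271,231) and (341,238), the line from (233,199) to (406,193), mug (197,230), tin (434,190) and tape (433,226). I'll enlarge that area to measure it.

```bash
python3 -c "
from h import *
im=cv2.imread('pics/t0.png')
cv2.imwrite('pics/c0.png',cv2.resize(im[180:280,170:450],(784,280),interpolation=cv2.INTER_CUBIC)) 
cv2.imwrite('pics/c0.png',cv2.resize(im[180:260,230:390],(800,400),interpolation=cv2.INTER_CUBIC))
print(px2w('top',[(234,199),(406,193)]))
hsv=cv2.cvtColor(im,cv2.COLOR_BGR2HSV)
y=cv2.inRange(hsv,(22,180,120),(35,255,255));y[:, :225]=0;y[:,412:]=0;y[:180]=0;y[210:]=0
p=np.argwhere(y)[:,::-1];w=px2w('top',p);print(len(p),np.polyfit(w[:,1],w[:,0],1),w.min(0),w.max(0))
print(px2w('top',[(217,228),(419,226),(434,190)],60))
"
```

```text
[[562.7 463.6   0. ]
 [565.8 -67.3   0. ]]
918 [-8.62468352e-03  5.67234089e+02] [555.7 -64.6   0. ] [575.9 473.    0. ]
[[ 472.8  505.3   60. ]
 [ 461.5  -91.9   60. ]
 [ 566.9 -140.9   60. ]]
```

View pics/c0.png

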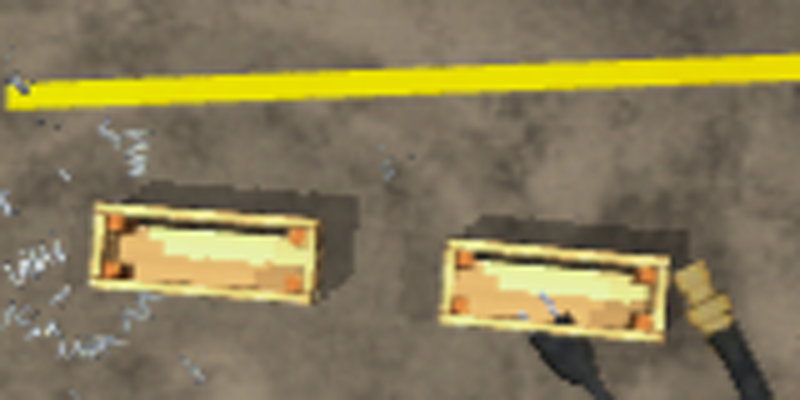

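```bash
python3 -c "
from h import *
for q in([(95,203),(318,220),(313,304),(91,288)],[(448,240),(668,257),(664,341),(441,324)]):
  w=px2w('top',[(230+(u-.0)/5,180+v/5) for u,v in q],80)
  print(w[:,:2].tolist(),w.mean(0),'w',np.linalg.norm(w[0]-w[1]),np.linalg.norm(w[1]-w[2]),'ang',np.degrees(np.arctan2(w[1,0]-w[0,0],w[0,1]-w[1,1])),np.degrees(np.arctan2(w[2,0]-w[3,0],w[3,1]-w[2,1])))
"
```

```text
[[491.1, 406.9], [477.4, 276.8], [428.6, 281.0], [441.6, 410.3]] [459.675 343.75   80.   ] w 130.8193410776862 48.98040424496306 ang -6.011298430566307 -5.741302970438746
[[463.6, 201.4], [450.0, 73.7], [401.4, 77.7], [414.9, 206.9]] [432.475 139.925  80.   ] w 128.42215540941524 48.76433122683015 ang -6.079063937065098 -5.965141842816966
```

```bash
python3 -c "
from h import *
im=cv2.imread('pics/s0.png')
cv2.imwrite('pics/c1.png',cv2.resize(im[140:260,280:440],(800,600),interpolation=cv2.INTER_CUBIC))
print(px2w('top',[(342,249),(352,265),(365,285),(375,240),(385,265),(395,300)]))
print(w2px('scene',[[407,142,0],[407,142,66],[370,142,0],[370,142,80]]))"
```

```text
[[399.5 135.2   0. ]
 [349.9 106.2   0. ]
 [288.   68.5   0. ]
 [424.1  33.3   0. ]
 [347.    5.4   0. ]
 [239.9 -21.3   0. ]]
[[360.3 204.9]
 [361.3 185. ]
 [373.1 208. ]
 [374.8 183.6]]
```

View pics/c1.png

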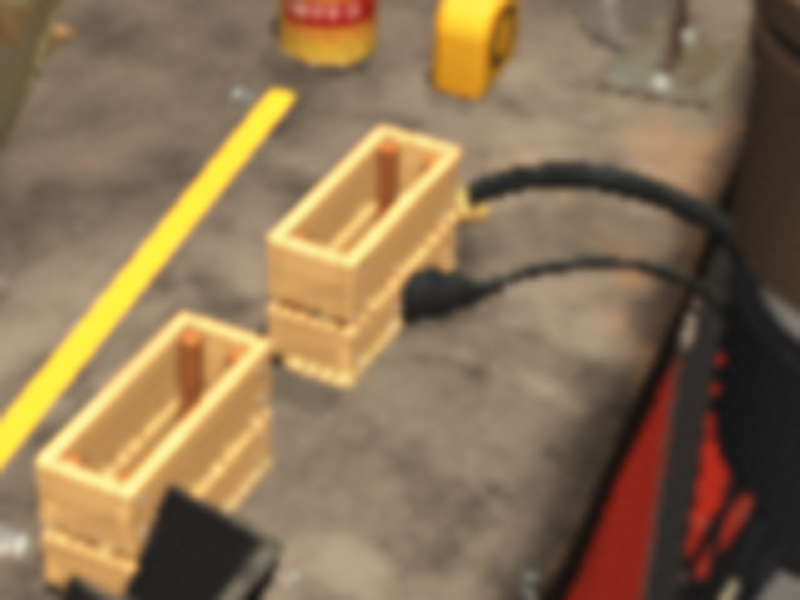

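```bash
python3 -c "
from h import *
# plug cable and hose: scan height for each top pixel
for nm,T,S in(('plug',[(342,249),(348,258),(352,265),(358,275),(365,285)],[(366,199),(380,198),(388,194.4),(400,192.4),(412,193.6),(424,200)]),
 ('hose',[(371,238),(375,246),(380,255),(385,265),(390,280)],[(374,179),(381,176),(391,174.5),(402,176),(412,180),(424,187)])):
  S=np.array(S)
  for p in T:
    b=[]
    for z in range(0,300,3):
      w=px2w('top',[p],z)[0];q=w2px('scene',w)[0]
      v=np.interp(q[0],S[:,0],S[:,1]);b.append((abs(q[1]-v),z,*w[:2],*q))
    print(nm,p,np.round(min(b),1))
"
```

```text
plug (342, 249) [  0.   18.  399.8 135.9 363.8 199. ]
plug (348, 258) [  0.4  18.  372.2 118.6 375.4 197.9]
plug (352, 265) [  0.4  21.  350.9 107.3 384.1 196.6]
plug (358, 275) [2.000e-01 3.000e+01 3.210e+02 9.080e+01 3.966e+02 1.932e+02]
plug (365, 285) [3.000e-01 2.400e+01 2.901e+02 7.040e+01 4.092e+02 1.936e+02]
hose (371, 238) [3.000e-01 2.400e+01 4.305e+02 4.760e+01 3.640e+02 1.787e+02]
hose (375, 246) [4.000e-01 2.100e+01 4.060e+02 3.610e+01 3.732e+02 1.794e+02]
hose (380, 255) [1.000e-01 3.300e+01 3.788e+02 2.320e+01 3.837e+02 1.757e+02]
hose (385, 265) [  0.4  36.  348.7   9.7 395.1 174.7]
hose (390, 280) [ 1.000e-01  2.100e+01  3.026e+02 -5.600e+00  4.114e+02  1.797e+02]
```

Both cables lie below z = 40 mm, so a high push clears them. I'll go to the left crate first.

Call:
play_rows --pt "0.14 -0.14 0 0 0 0.009 80" --pt "0.14 -0.14 0 0 0 0.009 80" --pt "0.14 -0.14 0 0 0 0.009 80" --pt "0.14 -0.14 0 0 0 0.009 80" --pt "0.14 -0.14 0 0 0 0.009 80" --pt "0.14 -0.14 0 0 0 0.009 80" --pt "0.14 -0.14 0 0 0 0.009 80" --pt "0.14 -0.14 0 0 0 0.009 80"

```text
time: 0.77
eef_pos: [361.6, 384.0, 221.3]
ee_rot: [0.999, -0.053, -0.0, 0.0]
wrist_force: [1.6, 1.3, 0.3]
finger_gap: 0.939
gripper_force: 0.0
```

Call:
play_rows --pt "0.1 -0.1 -0.1 0 0 0 80" --pt "0.05 -0.06 -0.15 0 0 0 80" --pt "0 0 -0.15 0 0 0 80" --pt "0 0 -0.1 0 0 0 80" --pt "0 0 0 0 0 0 80" --pt "0 0 0 0 0 0 80"

```text
time: 1.27
eef_pos: [390.7, 353.2, 120.8]
ee_rot: [0.999, -0.054, -0.0, 0.001]
wrist_force: [0.8, 1.1, 1.0]
finger_gap: 0.935
gripper_force: 0.0
```

Call:
play_rows --pt "0 -0.01 -0.1 0 0 0 80" --pt "0 0 -0.1 0 0 0 80" --pt "0.05 -0.005 0 0 0 0 80" --pt "0.05 -0.005 0 0 0 0 80" --pt "0.05 -0.005 0 0 0 0 80" --pt "0 0 0 0 0 0 80"

```text
time: 1.77
eef_pos: [423.9, 350.2, 83.5]
ee_rot: [0.999, -0.054, 0.002, -0.002]
wrist_force: [0.8, -0.0, 0.4]
finger_gap: 0.932
gripper_force: 0.0
```

```bash
python3 -c "
from h import *
im=snap('scene','s1')
im=cv2.imread('pics/s1.png')
print(w2px('scene',[[435,346,0],[435,346,80],[420,350,81]]))
cv2.imwrite('pics/c2.png',cv2.resize(im[140:280,260:440],(774,600),interpolation=cv2.INTER_CUBIC))"
```

```text
[[320.7 248.3]
 [320.2 222.6]
 [325.4 224.9]]
```

View pics/c2.png

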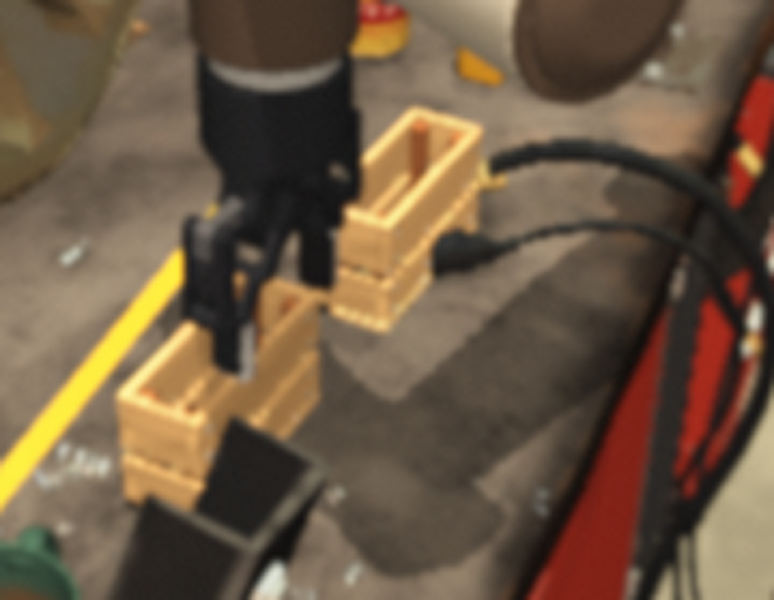

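```bash
python3 -c "
from h import *
print((w2px('scene',[[424+dx,350+46,z] for dx in(-11,11) for z in(55,65,75,85)])-[260,140])*4.29)"
```

```text
[[257.829 457.743]
 [257.4   443.157]
 [256.971 428.571]
 [256.971 413.985]
 [219.648 446.589]
 [218.79  432.003]
 [218.361 417.417]
 [217.932 402.831]]
```

```bash
python3 -c "
from h import *
print((w2px('scene',[[441.6,410.3,80],[428.6,281,80],[428.6,281,0],[491,407,80],[401.4,77.7,80],[414.9,206.9,80]])-[260,140])*4.29)
print(ctrl.get_obs()['eef_pos'])"
```

```text
[[194.337 423.852]
 [316.173 290.004]
 [315.744 398.97 ]
 [112.398 395.109]
 [477.048 125.697]
 [385.671 226.512]]
[422.8137175  349.69944477  83.07246014]
```

```bash
python3 -c "
from h import *
im=cv2.imread('pics/s1.png')
c=cv2.resize(im[185:265,280:350],(700,800),interpolation=cv2.INTER_NEAREST)[:600]
c=cv2.convertScaleAbs(c,alpha=1.6,beta=20)
for P,col in (((424,398,77),(0,0,255)),((424,302,77),(0,255,0)),((424,350,83),(255,0,0))):
  q=((w2px('scene',P)[0]-[280,185])*10).astype(int);cv2.circle(c,tuple(map(int,q)),6,col,2);print(q)
cv2.imwrite('pics/c3.png',c)"
```

```text
[350 535]
[520 290]
[438 386]
```

View pics/c3.png

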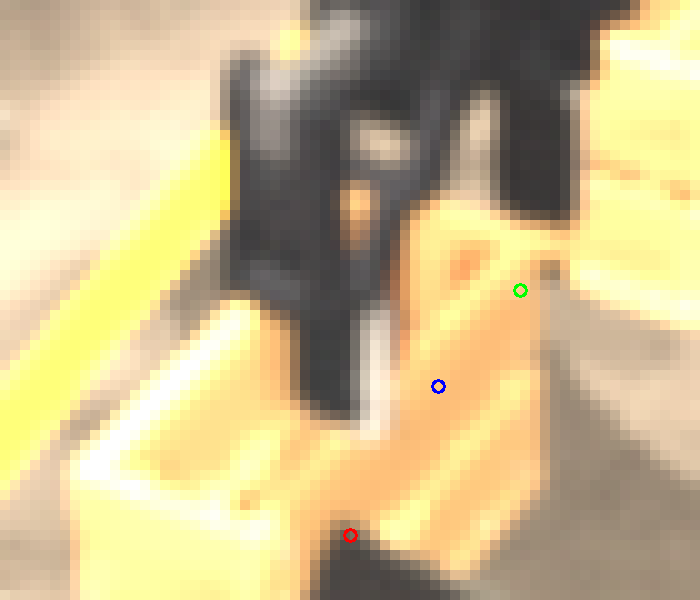

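Call:
play_rows --pt "-0.15 0.015 0 0 0 0 80" --pt "-0.1 0.01 -0.05 0 0 0 80" --pt "0 0 -0.1 0 0 0 80" --pt "0 0 0 0 0 0 80" --pt "0 0 0 0 0 0 80"

```text
time: 2.23
eef_pos: [370.9, 353.8, 51.8]
ee_rot: [0.999, -0.054, -0.0, 0.0]
wrist_force: [0.1, -0.2, -0.1]
finger_gap: 0.943
gripper_force: 0.0
```

```bash
python3 -c "
from h import *
snap('scene','s2');im=cv2.imread('pics/s2.png')
o=ctrl.get_obs();p=o['eef_pos'];print(p,o['wrist_force'])
c=cv2.resize(im[175:265,280:370],(600,600),interpolation=cv2.INTER_CUBIC);s=600/90
c=cv2.convertScaleAbs(c,alpha=1.4,beta=10)
for dy in(47,-47):
 for dz in(0,-19):
  q=(w2px('scene',p+[0,dy,dz])[0]-[280,175])*s;cv2.circle(c,tuple(map(int,q)),5,(0,0,255) if dz else (255,0,0),2)
cv2.imwrite('pics/c4.png',c)"
```

```text
[371.48939808 354.43614633  52.43798376] [0.27682092 0.27191192 0.66954275]
```

View pics/c4.png

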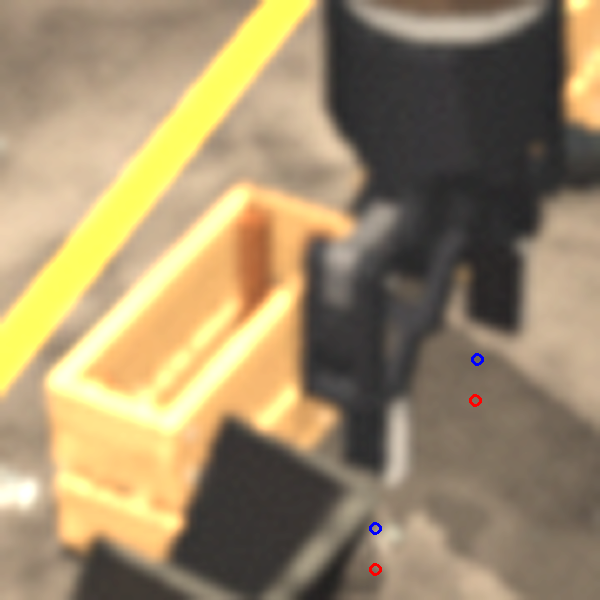

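Call:
play_rows --pt "0 0 -0.1 0 0 0 80" --pt "0 0 -0.05 0 0 0 80" --pt "0 0 -0.02 0 0 0 80" --pt "0 0 0 0 0 0 80" --pt "0 0 0 0 0 0 80"

```text
time: 2.7
eef_pos: [371.3, 354.0, 17.9]
ee_rot: [0.999, -0.054, 0.0, -0.0]
wrist_force: [0.5, 0.0, 0.2]
finger_gap: 0.938
gripper_force: 0.0
```

Call:
play_rows --pt "0 0 -0.02 0 0 0 80" --pt "0 0 0 0 0 0 80" --pt "0 0 0 0 0 0 80"

```text
time: 2.95
eef_pos: [370.9, 353.9, 13.7]
ee_rot: [0.999, -0.054, 0.0, -0.0]
wrist_force: [-0.7, 0.0, 0.9]
finger_gap: 0.934
gripper_force: 0.0
```

Call:
play_rows --pt "0 0 -0.02 0 0 0 80" --pt "0 0 0 0 0 0 80" --pt "0 0 0 0 0 0 80"

```text
time: 3.2
eef_pos: [370.7, 353.7, 9.4]
ee_rot: [0.999, -0.054, -0.0, 0.0]
wrist_force: [0.4, 0.4, -0.1]
finger_gap: 0.936
gripper_force: 0.0
```

Call:
play_rows --pt "0 0 -0.015 0 0 0 80" --pt "0 0 0 0 0 0 80" --pt "0 0 0 0 0 0 80"

```text
time: 3.45
eef_pos: [370.8, 353.7, 6.3]
ee_rot: [0.999, -0.054, -0.0, 0.0]
wrist_force: [-0.6, 0.1, 0.2]
finger_gap: 0.938
gripper_force: 0.0
```

Call:
play_rows --pt "0 0 -0.01 0 0 0 80" --pt "0 0 0 0 0 0 80" --pt "0 0 0 0 0 0 80"

```text
time: 3.7
eef_pos: [370.8, 353.8, 4.4]
ee_rot: [0.999, -0.054, -0.0, 0.0]
wrist_force: [-0.4, 0.4, -0.4]
finger_gap: 0.934
gripper_force: 0.0
```

Call:
play_rows --pt "0 0 -0.015 0 0 0 80" --pt "0 0 0 0 0 0 80" --pt "0 0 0 0 0 0 80"

```text
time: 3.95
eef_pos: [370.8, 353.7, 1.3]
ee_rot: [0.999, -0.054, -0.0, 0.0]
wrist_force: [0.5, -0.4, 0.2]
finger_gap: 0.933
gripper_force: 0.0
```

Call:
play_rows --pt "0 0 -0.015 0 0 0 80" --pt "0 0 0 0 0 0 80" --pt "0 0 0 0 0 0 80"

```text
time: 4.2
eef_pos: [370.8, 353.7, -1.7]
ee_rot: [0.999, -0.054, -0.0, 0.0]
wrist_force: [0.3, 0.3, 0.0]
finger_gap: 0.938
gripper_force: 0.0
```

Call:
play_rows --pt "0 0 -0.015 0 0 0 80" --pt "0 0 0 0 0 0 80" --pt "0 0 0 0 0 0 80"

```text
time: 4.45
eef_pos: [370.8, 353.7, -4.7]
ee_rot: [0.999, -0.054, -0.0, 0.0]
wrist_force: [0.6, -0.6, -0.5]
finger_gap: 0.93
gripper_force: 0.0
```

Call:
play_rows --pt "0 0 -0.015 0 0 0 80" --pt "0 0 0 0 0 0 80" --pt "0 0 0 0 0 0 80"

```text
time: 4.7
eef_pos: [370.8, 353.7, -7.7]
ee_rot: [0.999, -0.054, -0.0, 0.0]
wrist_force: [-0.2, 0.1, -0.3]
finger_gap: 0.937
gripper_force: 0.0
```

Call:
play_rows --pt "0 0 -0.015 0 0 0 80" --pt "0 0 0 0 0 0 80" --pt "0 0 0 0 0 0 80"

```text
time: 4.95
eef_pos: [370.8, 353.7, -10.7]
ee_rot: [0.999, -0.054, -0.0, 0.0]
wrist_force: [0.4, -0.4, 0.3]
finger_gap: 0.935
gripper_force: 0.0
```

Call:
play_rows --pt "0 0 -0.015 0 0 0 80" --pt "0 0 0 0 0 0 80" --pt "0 0 0 0 0 0 80"

```text
time: 5.2
eef_pos: [370.8, 353.7, -13.7]
ee_rot: [0.999, -0.054, -0.0, 0.0]
wrist_force: [-1.5, 0.1, 0.1]
finger_gap: 0.94
gripper_force: 0.0
```

```bash
python3 -c "
from h import *
snap('scene','s3');im=cv2.imread('pics/s3.png')
p=ctrl.get_obs()['eef_pos']
x0,y0,x1,y1=260,170,400,290;s=5
c=cv2.resize(im[y0:y1,x0:x1],None,fx=s,fy=s,interpolation=cv2.INTER_CUBIC)
c=cv2.convertScaleAbs(c,alpha=1.4,beta=10)
for dy in(47,-47):
 for z,col in((0,(0,0,255)),(p[2],(255,0,0)),(20,(0,255,0))):
  q=(w2px('scene',[p[0],p[1]+dy,z])[0]-[x0,y0])*s;cv2.circle(c,tuple(map(int,q)),5,col,2)
cv2.imwrite('pics/c5.png',c)"
```

```text
(no output)
```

View pics/c5.png

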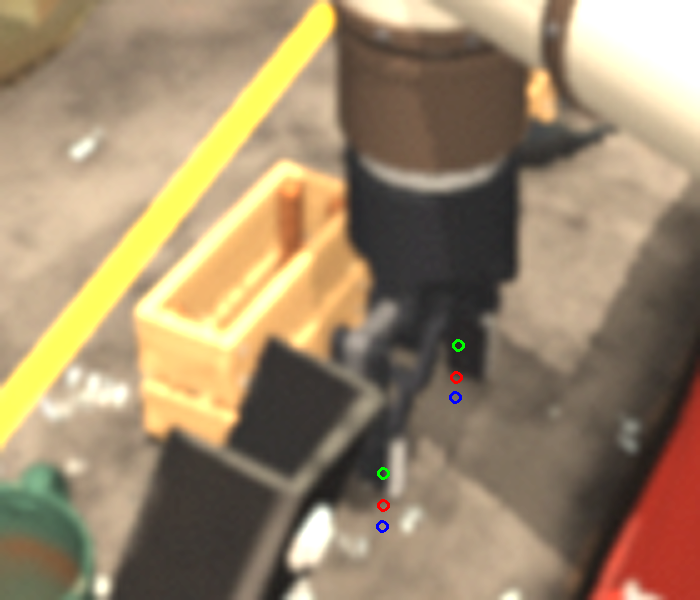

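The fingertips stand about 16 mm above the reported TCP when open, seen in the picture as the tips at (395,490) and (475,380) with no bench contact. I'll correct for that and set the tips about 64 mm up.

Call:
play_rows --pt "0 0 0.15 0 0 0 80" --pt "0 0 0.16 0 0 0 80" --pt "0.1 -0.01 0 0 0 0 80" --pt "0.1 -0.01 0 0 0 0 80" --pt "0 0 0 0 0 0 80"

```text
time: 5.67
eef_pos: [413.6, 350.7, 49.6]
ee_rot: [0.999, -0.055, 0.001, -0.002]
wrist_force: [0.5, 0.2, 0.4]
finger_gap: 0.94
gripper_force: 0.0
```

Call:
play_rows --pt "0.03 -0.003 0 0 0 0 80" --pt "0.03 -0.003 0 0 0 0 80" --pt "0.03 -0.003 0 0 0 0 80" --pt "0 0 0 0 0 0 80"

```text
time: 6.0
eef_pos: [429.4, 348.0, 48.2]
ee_rot: [0.999, -0.054, -0.0, 0.0]
wrist_force: [-0.9, 0.2, -0.3]
finger_gap: 0.938
gripper_force: 0.2
```

Call:
play_rows --pt "0.035 -0.003 0.016 0 0 0 80" --pt "0.035 -0.003 0.016 0 0 0 80" --pt "0.035 -0.003 0.016 0 0 0 80" --pt "0.035 -0.003 0.014 0 0 0 80"

```text
time: 6.33
eef_pos: [457.7, 345.7, 61.5]
ee_rot: [0.999, -0.054, 0.0, -0.0]
wrist_force: [-0.3, 0.2, -0.8]
finger_gap: 0.936
gripper_force: 0.1
```

Call:
play_rows --pt "0.035 -0.004 0.008 0 0 0 80" --pt "0.035 -0.004 0.005 0 0 0 80" --pt "0.035 -0.004 0.003 0 0 0 80"

```text
time: 6.58
eef_pos: [478.8, 343.2, 64.4]
ee_rot: [0.999, -0.054, 0.0, -0.0]
wrist_force: [-0.7, -0.4, 0.3]
finger_gap: 0.94
gripper_force: 0.0
```

Call:
play_rows --pt "0.035 -0.004 0 0 0 0 80" --pt "0.035 -0.004 0 0 0 0 80" --pt "0.035 -0.004 0 0 0 0 80" --pt "0 0 0 0 0 0 80" --pt "0 0 0 0 0 0 80"

```text
time: 7.0
eef_pos: [499.1, 340.6, 63.8]
ee_rot: [0.999, -0.054, -0.0, 0.0]
wrist_force: [-0.2, 0.4, 0.1]
finger_gap: 0.938
gripper_force: 0.0
```

```bash
python3 -c "
from h import *
snap('scene','s4');im=cv2.imread('pics/s4.png')
a=cv2.resize(im[140:290,240:400],(640,600),interpolation=cv2.INTER_CUBIC)
cv2.imwrite('pics/c6.png',a)"
```

```text
(no output)
```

View pics/c6.png

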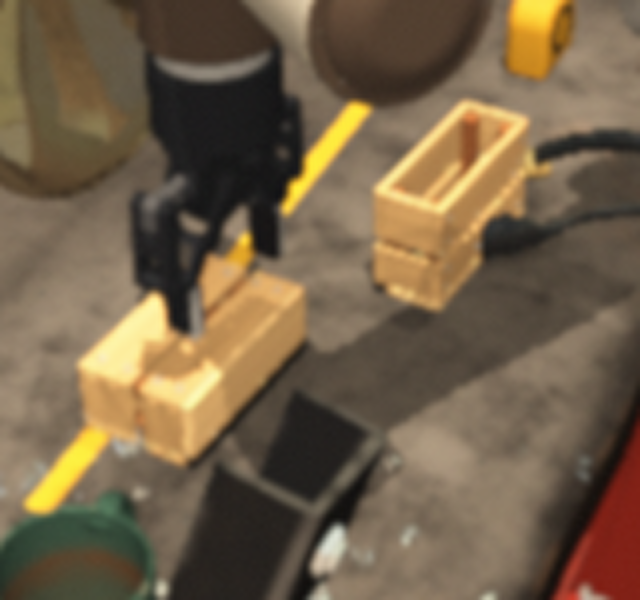

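The left crate has fallen: it lies with its bare underside centred at about (250,370), and the right crate still stands at (450,200). Now I'll move to the right crate.

Call:
play_rows --pt "0 0 0.17 0 0 0 80" --pt "0 0 0.17 0 0 0 80" --pt "-0.097 -0.164 0 0 0 0 80" --pt "-0.097 -0.164 0 0 0 0 80" --pt "-0.097 -0.164 0 0 0 0 80" --pt "-0.097 -0.164 0 0 0 0 80" --pt "-0.097 -0.164 0 0 0 0 80" --pt "-0.097 -0.164 0 0 0 0 80"

```text
time: 7.72
eef_pos: [380.9, 142.5, 132.1]
ee_rot: [0.999, -0.053, -0.0, -0.0]
wrist_force: [-0.2, -0.7, 0.2]
finger_gap: 0.941
gripper_force: 0.0
```

```bash
python3 -c "
from h import *
print(ctrl.get_obs()['eef_pos'])
im=snap('scene','s5')
h=cv2.cvtColor(im,cv2.COLOR_RGB2HSV)
c=w2px('scene',[485,341,25])[0];print(c)
u,v=map(int,c);print(h[v-4:v+5:2,u-8:u+9:4].reshape(-1,3).tolist())"
```

```text
[380.87180115 142.4722362  132.06370983]
[302.6 233.9]
[[27, 78, 254], [30, 64, 252], [17, 132, 218], [17, 132, 213], [17, 134, 185], [28, 69, 253], [23, 110, 236], [17, 132, 216], [17, 132, 211], [17, 126, 107], [29, 56, 253], [17, 133, 219], [17, 132, 213], [17, 134, 192], [17, 72, 82], [25, 104, 237], [17, 132, 216], [17, 133, 211], [17, 115, 124], [17, 72, 127], [17, 131, 218], [17, 132, 213], [17, 133, 202], [19, 74, 72], [17, 71, 137]]
```

Call:
play_rows --pt "0 0.01 -0.14 0 0 0 80" --pt "0 0 -0.14 0 0 0 80" --pt "0 0 -0.14 0 0 0 80" --pt "0.03 -0.003 0 0 0 0 80" --pt "0.03 -0.003 0 0 0 0 80" --pt "0.03 -0.003 0 0 0 0 80" --pt "0 0 0 0 0 0 80"

```text
time: 8.35
eef_pos: [402.6, 145.3, 49.6]
ee_rot: [0.999, -0.054, 0.001, -0.001]
wrist_force: [-0.7, 0.3, -0.3]
finger_gap: 0.94
gripper_force: 0.4
```

Call:
play_rows --pt "0.035 -0.003 0.016 0 0 0 80" --pt "0.035 -0.003 0.016 0 0 0 80" --pt "0.035 -0.003 0.016 0 0 0 80" --pt "0.035 -0.003 0.014 0 0 0 80"

```text
time: 8.68
eef_pos: [429.9, 142.1, 61.6]
ee_rot: [0.999, -0.054, 0.001, -0.001]
wrist_force: [0.6, 0.5, -0.7]
finger_gap: 0.934
gripper_force: 0.2
```

Call:
play_rows --pt "0.035 -0.004 0.008 0 0 0 80" --pt "0.035 -0.004 0.005 0 0 0 80" --pt "0.035 -0.004 0.003 0 0 0 80" --pt "0.035 -0.004 0 0 0 0 80" --pt "0.035 -0.004 0 0 0 0 80" --pt "0.035 -0.004 0 0 0 0 80" --pt "0 0 0 0 0 0 80" --pt "0 0 0 0 0 0 80"

```text
time: 9.35
eef_pos: [470.6, 136.8, 63.4]
ee_rot: [0.999, -0.054, -0.0, 0.0]
wrist_force: [-0.0, -1.0, -0.4]
finger_gap: 0.938
gripper_force: 0.0
```

```bash
python3 -c "
from h import *
im=snap('scene','s6');h=cv2.cvtColor(im,cv2.COLOR_RGB2HSV)
c=w2px('scene',[[457,137,25],[457,200,25],[450,72,25]]);print(c)
m=cv2.inRange(h,(40,60,40),(85,255,255));m[:160]=0;m[250:]=0;m[:,:300]=0;m[:,420:]=0
p=np.argwhere(m)[:,::-1];print(len(p),p.mean(0),p.min(0),p.max(0))"
```

```text
[[344.3 192.5]
 [335.6 204.9]
 [354.8 181.2]]
31 [343.58064516 191.12903226] [342 186] [345 196]
```

The green stamp shows at (343.6,191.1), within 1.5 px of the prediction, so the right crate is crate_a and is lying flat. Next I'll drop in behind it and push.

Call:
play_rows --pt "-0.02 0.002 0.1 0 0 0 80" --pt "-0.1 0.01 0 0 0 0 80" --pt "-0.09 0.01 0 0 0 0 80" --pt "0 0 -0.14 0 0 0 80" --pt "0 0 -0.14 0 0 0 80" --pt "0 0 -0.12 0 0 0 80" --pt "0 0 0 0 0 0 80" --pt "0 0 0 0 0 0 80"

```text
time: 10.07
eef_pos: [427.6, 140.9, 3.2]
ee_rot: [0.999, -0.053, -0.001, 0.001]
wrist_force: [0.7, 0.6, 0.7]
finger_gap: 0.934
gripper_force: 0.0
```

Call:
play_rows --pt "0.05 -0.005 0 0 0 0 80" --pt "0.05 -0.005 0 0 0 0 80" --pt "0.05 -0.005 0 0 0 0 80" --pt "0.05 -0.005 0 0 0 0 80"

```text
time: 10.4
eef_pos: [469.4, 137.2, 4.7]
ee_rot: [0.999, -0.054, 0.0, -0.0]
wrist_force: [-4.4, 0.1, 2.7]
finger_gap: 0.937
gripper_force: 1.9
```

Call:
play_rows --pt "0.05 -0.005 -0.003 0 0 0 80" --pt "0.05 -0.005 -0.003 0 0 0 80" --pt "0.05 -0.005 0 0 0 0 80" --pt "0.05 -0.005 0 0 0 0 80" --pt "0.05 -0.005 0 0 0 0 80" --pt "0.05 -0.005 0 0 0 0 80" --pt "0.05 -0.005 0 0 0 0 80" --pt "0.05 -0.005 0 0 0 0 80"

```text
time: 11.07
eef_pos: [549.4, 129.3, 2.4]
ee_rot: [0.999, -0.054, -0.0, 0.0]
wrist_force: [-3.3, 1.0, 2.4]
finger_gap: 0.937
gripper_force: 1.7
```

```bash
python3 -c "
from h import *
o=ctrl.get_obs();x,y,_=p=o['eef_pos'];print(p,o['wrist_force'])
im=snap('scene','s7');h=cv2.cvtColor(im,cv2.COLOR_RGB2HSV)
m=cv2.inRange(h,(40,60,40),(85,255,255));m[:160]=0;m[250:]=0;m[:,:270]=0;m[:,420:]=0
q=np.argwhere(m)[:,::-1];print(len(q),q.mean(0),px2w('scene',[q.mean(0)],25))
print(w2px('scene',[[x+d,y-1,25] for d in(6,11)]))"
```

```text
[549.44689015 129.25500348   2.43243017] [-3.28877698  0.97133109  2.4221584 ]
38 [312.31578947 180.73684211] [[564.1 117.7  25. ]]
[[313.5 183.2]
 [311.9 182.9]]
```

Call:
play_rows --pt "0.05 -0.005 0 0 0 0 80" --pt "0.05 -0.005 0 0 0 0 80" --pt "0.04 -0.004 0 0 0 0 80" --pt "0.02 -0.002 0 0 0 0 80" --pt "0 0 0 0 0 0 80" --pt "-0.1 0.01 0 0 0 0 80" --pt "-0.15 0.015 0 0 0 0 80" --pt "-0.15 0.015 0 0 0 0 80"

```text
time: 11.78
eef_pos: [500.8, 134.6, 2.5]
ee_rot: [0.999, -0.054, 0.001, -0.001]
wrist_force: [-0.5, 1.2, -0.4]
finger_gap: 0.937
gripper_force: 0.0
```

Call:
play_rows --pt "-0.1 0 0.15 0 0 0 80" --pt "-0.1 0 0.2 0 0 0 80" --pt "-0.1 0 0.2 0 0 0 80" --pt "-0.1 0 0.2 0 0 0 80" --pt "0 0 0.2 0 0 0 80" --pt "0 0 0 0 0 0 80" --pt "0 0 0 0 0 0 80"

```text
time: 12.37
eef_pos: [426.1, 135.6, 187.6]
ee_rot: [0.999, -0.053, 0.004, -0.003]
wrist_force: [0.8, 1.3, 0.2]
finger_gap: 0.936
gripper_force: 0.0
```

```bash
python3 -c "
from h import *
im=snap('scene','s8');h=cv2.cvtColor(im,cv2.COLOR_RGB2HSV)
m=cv2.inRange(h,(40,60,40),(85,255,255));m[:150]=0;m[250:]=0;m[:,:270]=0;m[:,420:]=0
q=np.argwhere(m)[:,::-1];print(len(q),q.mean(0),px2w('scene',[q.mean(0)],25))
snap('top','t8')
a=cv2.imread('pics/t8.png')[160:270,220:380];b=cv2.imread('pics/s8.png')[130:270,240:380]
a=cv2.resize(a,(436,300),interpolation=cv2.INTER_CUBIC);b=cv2.resize(b,(300,300),interpolation=cv2.INTER_CUBIC)
cv2.imwrite('pics/c7.png',np.hstack([a,b]))"
```

```text
38 [302.97368421 178.23684211] [[595.1 116.2  25. ]]
```

View pics/c7.png

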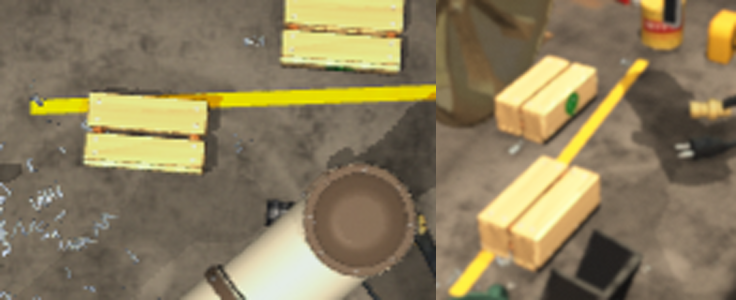

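```bash
python3 -c "
from h import *
w=px2w('top',[(220+u/2.727,160+v/2.727) for u,v in((283,64),(401,71),(85,165),(203,174))],50)
print(w, w[:,0]-(567.2-.0086*w[:,1]));print(ctrl.get_obs()['wrist_force']);ctrl.sign_off()"
```

```text
[[597.  185.3  50. ]
 [585.5  56.4  50. ]
 [492.5 404.8  50. ]
 [479.  276.   50. ]] [ 31.39358  18.78504 -71.21872 -85.8264 ]
[ 0.91821804  0.43666851 -0.34514299]
the job is handed in; nothing more can be done
```

The job is handed in: both crates lie on their far sides, the stamped crate's underside is 19–31 mm past the line's middle, the other's is 71–86 mm short of it, and neither the tin, the mug nor the tape measure was touched as far as I could see.

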